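Bleed the dosing pump and draw its rod to the set mark

TASK

Get the dosing pump with the wide barrel ready for a dose: press the bleed plunger on its base fully down and let it come back up; then draw its T-handle rod up against the spring until the collar on the rod is level with the pointer on its gauge, and finish while holding it there. Leave the slim pump, both pointers and everything else on the bench where they are.

Things in the scene. Friction and masses are not known exactly. Their poses are not given: they have to be found in the camera images.
- wide_pump: The wide pump (the one to use). Fixed base 240 x 150 x 20 mm; origin under its centre, x lengthwise. At (50, -20) mm an upright aluminium barrel, 68 mm in diameter, top 100 mm above the table, the rod coming out of it. At (50, 50) mm a gauge post, 180 mm tall, with a pointer. At (-70, 0) mm the bleed valve, a steel column 44 mm across under a round plunger cap.
- wide_handle (a point): Black T-handle bar on the wide pump's rod, 70 mm long (its y axis) x 16 mm wide (its x axis) x 22 mm tall; the point is the bar's centre, 203 mm above the table at rest. It slides straight up with the rod, does not turn, and can be grasped from above across its 16 mm width; the gauge post, 70 mm from it towards +y, is lower.
- wide_rod (a joint): How far (m) the wide pump's rod is drawn up out of the barrel: 0 at rest, 0.075 at its stop. An inner spring pulls it back: about 4 N at the start of the pull, 13 N at 0.06; let go, it returns to 0.
- wide_collar (a point): Centre of the dark round collar, 34 mm in diameter and 6 mm thick, on the wide pump's rod, 95 mm below the handle's centre; at rest just on top of the barrel, 108 mm above the table. It rises with the rod.
- wide_pointer_tip (a point): The length mark: tip of the level pointer arm (4 mm thick) on the wide pump's gauge post, 24 mm beside the rod's axis, 28 to 60 mm above the collar's rest height. The rod is at its mark when collar and tip are level: joint wide_rod then equals the tip's height minus the collar's height at rest. Clamped by friction only; must stay as set.
- wide_plunger (a joint): Stroke (m) of the wide pump's bleed plunger: 0 up, 0.016 fully down; a spring of 3.5 N (up) to 9 N (down) brings it back.
- wide_plunger_top (a point): Centre of the top of the wide pump's bleed plunger, a flat black round cap 32 mm in diameter and 8 mm thick, 123 mm above the table when up; pressed straight down.
- slim_pump: The slim pump (leave alone). Fixed base 240 x 150 x 20 mm; origin under its centre, x lengthwise. At (50, -20) mm an upright aluminium barrel, 36 mm in diameter, top 100 mm above the table, the rod coming out of it. At (50, 50) mm a gauge post, 180 mm tall, with a pointer. At (-70, 0) mm the bleed valve, a steel column 44 mm across under a round plunger cap. Else as the wide one.
- slim_rod (a joint): How far (m) the slim pump's rod is drawn up; 0 at rest.
- slim_plunger (a joint): Stroke (m) of the slim pump's bleed plunger; 0 up.
- slim_pointer_tip (a point): Tip of the pointer on the slim pump's gauge post.
- jar: Closed glass jar, 44 mm in diameter, 70 mm tall, origin at its foot; stands between the pumps.
- paddle: Flat wooden stirring paddle, 200 x 24 x 6 mm, lying between the pumps; origin under its centre.
- pot: Open white mixing pot, 110 mm in diameter, 110 mm tall, origin at its foot.
- tin: Paint tin, 90 mm in diameter, 100 mm tall, origin at its foot.
- tin_lid: Round steel tin lid, 100 mm in diameter, 10 mm thick, lying flat; origin under its centre.
- swatches: Closed deck of colour cards, 50 x 120 x 25 mm; origin under its centre.
- small_tin: Small paint tin, 72 mm in diameter, 85 mm tall, origin at its foot.

How it is judged (in metres and radians):
On the way, in this order (a step that is already met when the one before it is completed fails the run):
1. the wide pump's bleed plunger is pressed fully down with the rod still at rest (value of joint wide_plunger above 0.0135 m and value of joint wide_rod below 0.008 m), for 0.1 s.
2. the plunger has come back up with the rod still at rest (value of joint wide_plunger below 0.003 m and value of joint wide_rod below 0.008 m), for 0.1 s.
At the end, for the whole second after the job is handed in: The fingers hold the wide pump's rod or its T-handle (over 2 N of contact) with the collar within 5 mm of the height of the pointer tip, the rod at rest (under 10 mm/s), the wide pump's bleed plunger back up (within 3 mm) and the slim pump's rod in (within 8 mm) (z of wide_collar in the frame of wide_pointer_tip between -0.005 and 0.005 m and velocity of joint wide_rod between -0.01 and 0.01 m/s and contact force between the fingers and wide_rod above 2 N and value of joint wide_plunger below 0.003 m and value of joint slim_rod below 0.008 m); the arm keeps its last pose, push and grip.
It fails at once if the slim pump's rod is drawn over 15 mm or its plunger pressed over 6 mm (value of joint slim_rod above 0.015 m or value of joint slim_plunger above 0.006 m).
It fails at once if a gauge pointer is shifted by more than 4 mm (distance of any of wide_pointer_tip, slim_pointer_tip from where it was at the start of the episode above 0.004 m).
It fails at once if a bystander on the bench is moved more than 30 mm or knocked over (distance of any of jar, paddle, pot, tin, tin_lid, swatches, small_tin from where it was at the start of the episode above 0.03 m or angle between any of jar, paddle, pot, tin, tin_lid, swatches, small_tin's own z axis and vertical above 0.5 rad).
It also fails if it takes over 54 s, if anything falls off the work surface, if the arm or the gripper's body presses on something with over 40 N, if the wrist force passes 120 N, or if a joint passes its speed limit or range.

ROBOT

A 6-joint arm with a two-finger parallel gripper is mounted at the origin on the work surface. World frame = base frame: x ahead of the robot, y to its left, z up, the work surface at z = 0. Lengths are in m, angles in degrees, forces in N, time in s.
With the tool pointing down it reaches from about 0.3 to 0.825 m from the base axis. Payload 5.4 kg.
Tool frame: the origin (TCP) lies midway between the tips of the shut fingers; the grasp point (between the pads) lies 19 mm behind it (ctrl.hold_point_z is the z of the grasp point in the tool frame, in m); z points along the fingers, y is the line along which they close (so a half turn about z gives the same grasp; the last joint's range is limited). The gripper opens to 92 mm and grips with 3 to 60 N. Pads are 20 mm wide; open, the fingers measure 128 mm over their backs; the gripper's body (75 mm by 189 mm) begins 69 mm behind the grasp point.
Start: joints at [-12.038, 9.076, 91.501, -0, 79.423, -12.038], TCP at [0.575, -0, 0.185] pointing down, gripper open.
Joint ranges: [-166.64, 166.64], [-54.1, 131.32], [10.49, 154.53], [-73.88, 253.88], [9.74, 151.15], [-171.62, 171.62]. Speed limits (degrees/s): [147.25, 147.25, 180, 180, 180, 180].

INTERFACE

Orientations are given as [roll, pitch, yaw] about the fixed x, y, z axes, in that order (R = Rz(yaw) Ry(pitch) Rx(roll)).
In Python, from plant import ctrl gives the robot as it stands. The module is installed in compiled form; this text tells all that it offers.
- The arm moves only by the tool jog_arm, never from a script. Its argument "steps" is a list of rows, each an object with "dr": the turn, a rotation vector about the world's x, y, z in units of 6 degrees (1.0 is 6 degrees), a list of three; "linear": the shift along the world's x, y, z in units of 60 mm (1.0 is 60 mm), a list of three; "fingers": the opening, from 0 (shut) to 1 (fully open). A call has 1 to 10 rows; each row shifts and turns the commanded pose from where the row before left it; what a row does not reach is not made up. A row lasts 1/8 s, in which the tool goes at most 62.5 mm and 10.7 degrees, less where a joint would pass 70% of its speed; a pose out of reach is approached as far as the arm can. A call with a number of a shift or a turn outside -1 to 1 is refused whole. A call with a gripper value outside its range is refused whole. The fingers move at their own pace and stop on an object; "force" is the grip in N (left out, the last holds). Time passes only in rows, so rows that do not move let the fingers close. It gives the time, the measured TCP pose, the force, the opening and the grip force at its end, in the units of the state.
- ctrl.observe(): the state, without advancing time (a new reading comes with each control period).
- ctrl.camera(name): name is "scene" or "side" or "wrist"; returns the picture (480x640x3 uint8, red, green, blue); there is no depth.
- ctrl.camera_params(name): a dict with "intrinsics" (3x3 intrinsics, pixels), "dist" ([k1, k2, p1, p2, k3] as OpenCV has them; the pictures are not rectified), "eye" and "orientation" of the camera in the world. Camera axes: x right, y down, z forward; pixel columns grow to the right and rows downward; lengths in m; the calibration is good to about 2 mm. A picture is of the moment at which its call begins: read the wrist's pose just before it. camera_params takes no time and is no camera call; for the wrist camera it gives the pose at the moment of the call.
- ctrl.close_job(): hands the job in; it is judged then, once.
Trained networks look in the newest picture that a camera, given by its name, has taken for a name from the list of things; names that differ only in an ending like _2 or _b are one class to them, and where a whole thing is asked for, a point or a joint stands for the part that bears it (a point fixed in the world has none). Each returns a list of dicts, best first, with "confidence" (0 to 1); they miss things now and then, are a little off and sometimes report something else, mostly with a low value. They report only what shows in the picture. A call takes as long as a camera call.
- ctrl.find_in(camera, target): "position" ([column, row] in pixels, amid what is visible of it).
The state is a dict: "clock": time; "joints": joint angles; "joint_vel": joint speeds; "joint_efforts": joint torques, N m; "tcp_pos": TCP position; "orientation": TCP orientation; "contact_force": force on the tool from outside, world axes, zero at the start; "torque": the same for the moment, N m; "finger_gap": opening from 0.0 (shut) to 1.0 (fully open); "grasp_force": force on a finger pad.
Only numpy, scipy, OpenCV 4.12 (cv2) and the standard library are available. Lean on these libraries where they do the work, as an engineer would, in place of code of your own. Each camera call takes 0.05 s, during which the arm holds its last target. There are 200 camera calls.

## Working session

There is one attempt and no reset: what is moved stays moved. The work goes in short steps, Python scripts to look and compute and a tool call to move; the robot and the scene stay as the last step left them, time stands still between calls to the robot, and variables do not carry over. Pictures are saved under pics/ and viewed, at most 10 in all, crops included, and the job is handed in when it is done.

Besides the shell and the picture viewer there is one more tool, called as name([rows], argument=value, ...), one row to a line, values as JSON. jog_arm: Moves the arm, as the interface text tells. Its arguments: {"type":"object","properties":{"steps":{"type":"array"},"force":{"type":"number"}},"required":["steps"]}

```bash
mkdir -p pics
cat > h.py <<'E'
import numpy as np, cv2
from scipy.optimize import least_squares
from scipy.spatial.transform import Rotation as R
from plant import ctrl
def rot(o):
    o=np.array(o,float)
    if o.shape==(3,3): return o
    if o.size==4: return R.from_quat(o).as_matrix()
    return R.from_euler('xyz',o,degrees=True).as_matrix()
def ray(p,px):
    K=np.array(p['intrinsics']);d=np.array(p['dist'])
    u=cv2.undistortPoints(np.array([[px]],float),K,d)[0,0]
    v=rot(p['orientation'])@np.array([u[0],u[1],1]);return np.array(p['eye']),v/np.linalg.norm(v)
def atz(p,px,z):
    e,v=ray(p,px);return e+v*(z-e[2])/v[2]
def proj(p,X):
    r=rot(p['orientation']).T;rv=cv2.Rodrigues(r)[0]
    return cv2.projectPoints(np.array(X,float).reshape(-1,3),rv,-r@np.array(p['eye']),np.array(p['intrinsics']),np.array(p['dist']))[0][:,0]
def tri(rs):
    A=sum(np.eye(3)-np.outer(v,v) for e,v in rs);b=sum((np.eye(3)-np.outer(v,v))@e for e,v in rs)
    return np.linalg.solve(A,b)
def shot(n,f):
    im=ctrl.camera(n);cv2.imwrite('pics/'+f,im[:,:,::-1]);return im
E
python3 - <<'E'
from h import *
for c in ['scene','side']:
    shot(c,c+'1.png');p=ctrl.camera_params(c);print(c,np.round(p['eye'],3),np.round(p['orientation'],3).tolist(),p['intrinsics'][0])
    for t in ['wide_pump','wide_handle','wide_collar','wide_pointer_tip','wide_plunger_top','slim_pump']:
        print(t,[(np.round(d['position'],1).tolist(),round(d['confidence'],2)) for d in ctrl.find_in(c,t)[:3]])
print(ctrl.observe())
E
```

```text
scene [1.116 0.631 1.369] [-146.863, 0.865, 139.676] [614.22164739   0.         325.09788989]
wide_pump [([270.6, 193.7], 0.56)]
wide_handle [([254.9, 166.1], 0.8)]
wide_collar [([250.6, 162.1], 0.74)]
wide_pointer_tip [([280.2, 189.6], 0.53)]
wide_plunger_top [([290.6, 157.7], 0.58)]
slim_pump [([406.1, 320.1], 0.87)]
side [ 0.303 -0.912  0.693] [-119.63, 0.392, -18.414] [485.87596154   0.         320.75711728]
wide_pump [([345.8, 356.2], 0.55)]
wide_handle [([372.9, 284.1], 0.85), ([309.5, 327.1], 0.52)]
wide_collar [([369.3, 281.5], 0.79)]
wide_pointer_tip [([351.1, 285.2], 0.71)]
wide_plunger_top [([305.8, 327.3], 0.56)]
slim_pump [([275.0, 235.1], 0.94), ([307.9, 327.3], 0.59), ([352.3, 282.7], 0.37)]
{'clock': 0.7, 'joints': array([-1.20389855e+01,  9.07397164e+00,  9.14979453e+01, -8.07759266e-04,
        7.94246184e+01, -1.20373397e+01]), 'joint_vel': array([ 0.13930508,  0.08045923,  0.02158323,  0.02838917, -0.00532272,
        0.1148698 ]), 'joint_efforts': array([ 6.62063462e-05, -3.85476780e+01, -3.22305608e+01,  7.00102793e-02,
        3.05144617e-02,  1.66758042e-05]), 'tcp_pos': array([ 5.75007087e-01, -3.91093078e-05,  1.84547521e-01]), 'orientation': array([1.79996777e+02, 1.49915458e-03, 8.99985024e+01]), 'contact_force': array([-0.40252064,  1.31727609, -0.39637673]), 'torque': array([-0.00355738, -0.0019708 ,  0.01052086]), 'grasp_force': 0.0, 'finger_gap': 1.000991673242407}
```

View pics/scene1.png

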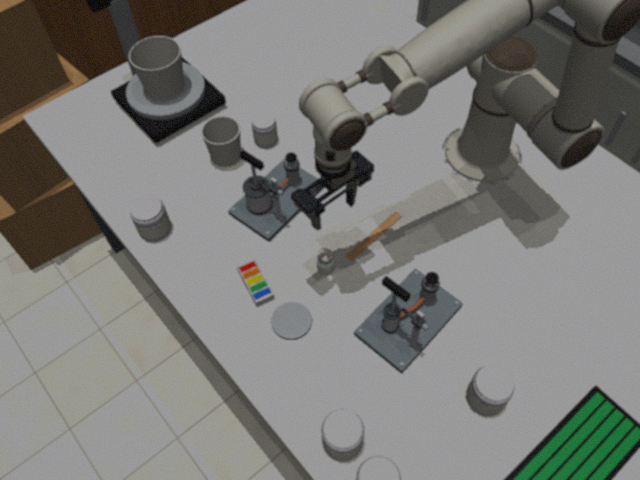

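View pics/side1.png

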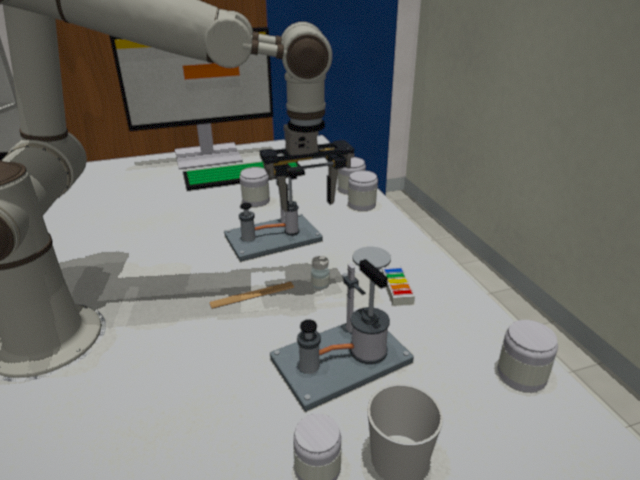

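Run:
```python
from h import *
s=ctrl.camera_params('scene');d=ctrl.camera_params('side')
for n,a,b,z in [('handle',(254.9,166.1),(372.9,284.1),.203),('collar',(250.6,162.1),(369.3,281.5),.108),('tip',(280.2,189.6),(351.1,285.2),.15),('plun',(290.6,157.7),(305.8,327.3),.123)]:
    print(n,tri([ray(s,a),ray(d,b)]).round(3),atz(s,a,z).round(3),atz(d,b,z).round(3))
```

```text
handle [ 0.612 -0.266  0.178] [ 0.622 -0.247  0.203] [ 0.597 -0.298  0.203]
collar [ 0.61  -0.273  0.188] [ 0.582 -0.338  0.108] [ 0.651 -0.169  0.108]
tip [ 0.594 -0.197  0.132] [ 0.598 -0.183  0.15 ] [ 0.589 -0.222  0.15 ]
plun [ 0.489 -0.272  0.115] [ 0.499 -0.268  0.123] [ 0.482 -0.278  0.123]
```

The wide pump is at about (270,195) in the scene view: handle (252,158), plunger cap (291,158). In the side view it is at about (342,358): handle (374,273), cap (308,326), near base corner (305,399). The network's "handle" is pulled towards the rod, so I'll fit the pump pose to hand-read points.

Run:
```python
from h import *
s=ctrl.camera_params('scene');d=ctrl.camera_params('side')
M=[(d,(374,273),(.05,-.02,.203)),(d,(308,326),(-.07,0,.122)),(d,(305,399),(-.12,-.075,.02)),(d,(411,357),(.12,-.075,.02)),(d,(272,355),(-.12,.075,.02)),
(s,(252,158),(.05,-.02,.203)),(s,(291,158),(-.07,0,.122)),(s,(268,237),(.12,.075,.02)),(s,(230,210),(.12,-.075,.02))]
def W(q,m): c,n=np.cos(q[2]),np.sin(q[2]);return [q[0]+c*m[0]-n*m[1],q[1]+n*m[0]+c*m[1],m[2]]
f=lambda q:np.concatenate([proj(p,W(q,m))[0]-u for p,u,m in M])
r=least_squares(f,[.55,-.25,0],loss='soft_l1',f_scale=2);q=r.x
print(q,np.degrees(q[2]));print(f(q).reshape(-1,2).round(1).tolist())
for n,m in [('handle',(.05,-.02,.203)),('plun',(-.07,0,.123)),('post',(.05,.05,.18))]:print(n,np.round(W(q,m),4))
```

```text
[ 0.55896312 -0.25909655  0.18308954] 10.490257899416601
[[-0.1, 0.5], [1.2, -1.4], [-0.1, 6.3], [4.9, -0.9], [-2.4, -3.9], [0.8, 0.8], [1.2, -2.4], [1.0, 0.4], [-1.8, -1.1]]
handle [ 0.6118 -0.2697  0.203 ]
plun [ 0.4901 -0.2718  0.123 ]
post [ 0.599  -0.2008  0.18  ]
```

jog_arm([
  {"dr": [0, 0, -1], "linear": [-0.14, -0.45, 0.55], "fingers": 0},
  {"dr": [0, 0, -1], "linear": [-0.14, -0.45, 0.55], "fingers": 0},
  {"dr": [0, 0, -1], "linear": [-0.14, -0.45, 0], "fingers": 0},
  {"dr": [0, 0, -1], "linear": [-0.14, -0.45, 0], "fingers": 0},
  {"dr": [0, 0, -1], "linear": [-0.14, -0.45, 0], "fingers": 0},
  {"dr": [0, 0, -1], "linear": [-0.14, -0.45, 0], "fingers": 0},
  {"dr": [0, 0, -1], "linear": [-0.14, -0.45, 0], "fingers": 0},
  {"dr": [0, 0, -1], "linear": [-0.14, -0.45, 0], "fingers": 0},
  {"dr": [0, 0, -1], "linear": [-0.14, -0.45, 0], "fingers": 0},
  {"dr": [0, 0, -1], "linear": [-0.14, -0.45, 0], "fingers": 0},
])

```text
clock: 1.95
tcp_pos: [0.4906, -0.2709, 0.2506]
orientation: [180.0, -0.0, 29.8]
contact_force: [-0.0, -1.3, 0.0]
finger_gap: 0.008
grasp_force: 0.0
```

jog_arm([
  {"dr": [0, 0, -1], "linear": [0, 0, 0], "fingers": 0},
  {"dr": [0, 0, -1], "linear": [0, 0, 0], "fingers": 0},
  {"dr": [0, 0, -1], "linear": [0, 0, 0], "fingers": 0},
  {"dr": [0, 0, -0.25], "linear": [0, 0, 0], "fingers": 0},
  {"dr": [0, 0, 0], "linear": [0, 0, 0], "fingers": 0},
])

```text
clock: 2.58
tcp_pos: [0.491, -0.27, 0.2505]
orientation: [180.0, -0.0, 10.6]
contact_force: [0.5, -0.1, -0.4]
finger_gap: 0.003
grasp_force: 0.0
```

Run:
```python
from h import *
o=ctrl.observe();print({k:np.round(o[k],3) for k in['clock','tcp_pos','orientation','contact_force','finger_gap']})
im=shot('wrist','w1.png');p=ctrl.camera_params('wrist');print(p['eye'],p['orientation'])
for n,X in [('handle',[.6118,-.2697,.203]),('plun',[.4901,-.2718,.123]),('tcp',o['tcp_pos'])]:print(n,proj(p,X))
for t in ['wide_plunger_top','wide_handle','wide_pointer_tip']:print(t,ctrl.find_in('wrist',t)[:2])
```

```text
{'clock': np.float64(2.575), 'tcp_pos': array([ 0.491, -0.27 ,  0.251]), 'orientation': array([ 1.79997e+02, -2.00000e-03,  1.05770e+01]), 'contact_force': array([ 0.456, -0.1  , -0.353]), 'finger_gap': np.float64(0.003)}
[ 0.55457618 -0.25811372  0.44961994] [ 1.66481843e+02 -2.99769708e-03 -7.93841737e+01]
handle [[359.58175999  38.32170029]]
plun [[322.0205722  221.70584357]]
tcp [[319.9628486  269.79383209]]
wide_plunger_top [{'position': [321.1, 219.0], 'confidence': 0.78}]
wide_handle [{'position': [351.0, 39.3], 'confidence': 0.76}]
wide_pointer_tip [{'position': [259.2, 62.5], 'confidence': 0.64}, {'position': [491.9, 279.0], 'confidence': 0.49}]
```

View pics/w1.png

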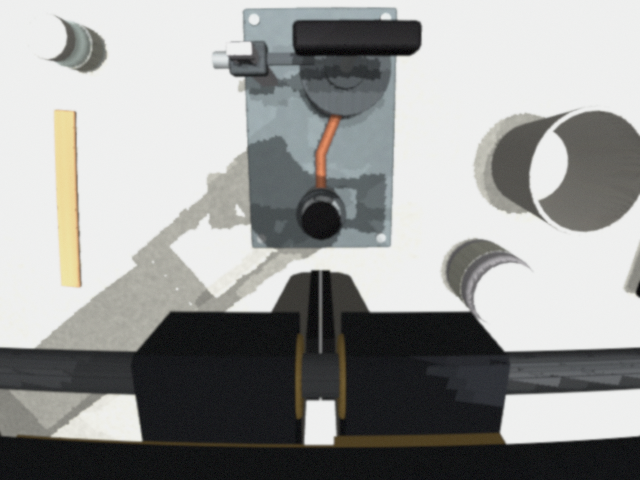

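The cap at (321,219) and the bar centred at (357,37) match the fitted pose to within 2 mm. The bar lies square across the view. I'll press now.

jog_arm([
  {"dr": [0, 0, 0], "linear": [0, -0.03, -0.6], "fingers": 0},
  {"dr": [0, 0, 0], "linear": [0, 0, -0.6], "fingers": 0},
  {"dr": [0, 0, 0], "linear": [0, 0, -0.5], "fingers": 0},
  {"dr": [0, 0, 0], "linear": [0, 0, -0.3], "fingers": 0},
  {"dr": [0, 0, 0], "linear": [0, 0, -0.2], "fingers": 0},
  {"dr": [0, 0, 0], "linear": [0, 0, -0.15], "fingers": 0},
  {"dr": [0, 0, 0], "linear": [0, 0, 0], "fingers": 0},
  {"dr": [0, 0, 0], "linear": [0, 0, 0], "fingers": 0},
])

```text
clock: 3.78
tcp_pos: [0.4915, -0.2723, 0.1104]
orientation: [179.9, -0.1, 10.5]
contact_force: [0.1, 0.4, -0.4]
finger_gap: 0.003
grasp_force: 0.0
```

Run:
```python
from h import *
im=shot('wrist','w2.png');p=ctrl.camera_params('wrist');o=ctrl.observe();print(o['contact_force'],o['tcp_pos'],o['torque'],proj(p,o['tcp_pos']))
s=shot('side','s2.png')
a=cv2.resize(im[150:350,220:420,::-1],(400,400));b=cv2.resize(s[240:400,220:420,::-1],(400,320))
c=np.zeros((400,800,3),np.uint8);c[:,:400]=a;c[:320,400:]=b;cv2.imwrite('pics/c2.png',c)
```

```text
[ 0.19258279 -0.50003863 -0.26086077] [ 0.49152252 -0.27225824  0.11042246] [0.10332687 0.08564935 0.0058894 ] [[319.93967298 269.78586484]]
```

View pics/c2.png

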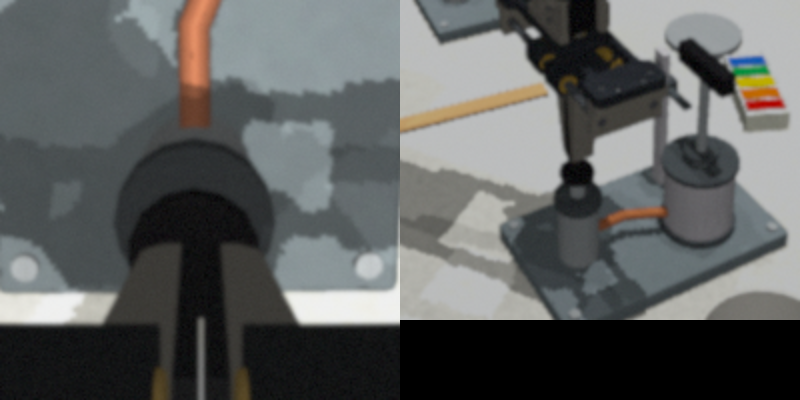

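The side crop shows the fingertips on or just above the cap, with the column gap still open, and the force reads about 0. I'll go a bit lower and watch the force.

jog_arm([
  {"dr": [0, 0, 0], "linear": [0, 0, -0.08], "fingers": 0},
  {"dr": [0, 0, 0], "linear": [0, 0, 0], "fingers": 0},
  {"dr": [0, 0, 0], "linear": [0, 0, 0], "fingers": 0},
])

```text
clock: 4.25
tcp_pos: [0.4909, -0.2718, 0.1046]
orientation: [-180.0, 0.0, 10.5]
contact_force: [0.2, 0.2, -0.5]
finger_gap: 0.006
grasp_force: 0.0
```

Run:
```python
from h import *
d=ctrl.camera_params('side');s=shot('side','s3.png');w=shot('wrist','w3.png')
o=ctrl.observe();print(o['contact_force'],o['torque'],o['joint_efforts'].round(2))
for z in (.123,.107):print(z,proj(d,[.4915,-.272,z]),proj(d,[.4915,-.272,z-.008]))
print('tcp',proj(d,o['tcp_pos']),proj(ctrl.camera_params('wrist'),o['tcp_pos']))
f=[cv2.resize(cv2.imread('pics/'+n)[300:375,275:345],(280,300),interpolation=cv2.INTER_CUBIC) for n in('side1.png','s2.png','s3.png')]
f[2]=f[2][:,:240]
t=np.hstack(f);cv2.imwrite('pics/c3.png',np.clip(t.astype(int)*2,0,255))
```

```text
[-0.55701682  0.62023855 -0.63446126] [0.0605105  0.10027735 0.0030529 ] [ 0.000e+00 -3.823e+01 -3.041e+01  6.000e-02 -3.000e-02 -0.000e+00]
0.123 [[309.96616448 324.05315115]] [[310.04615947 327.52980335]]
0.107 [[310.12542497 330.97488815]] [[310.20397095 334.38883604]]
tcp [[309.86852472 331.93971486]] [[319.97167974 269.8104074 ]][ WARN:0@2.067] global loadsave.cpp:1063 imwrite_ Unsupported depth image for selected encoder is fallbacked to CV_8U.
```

View pics/c3.png

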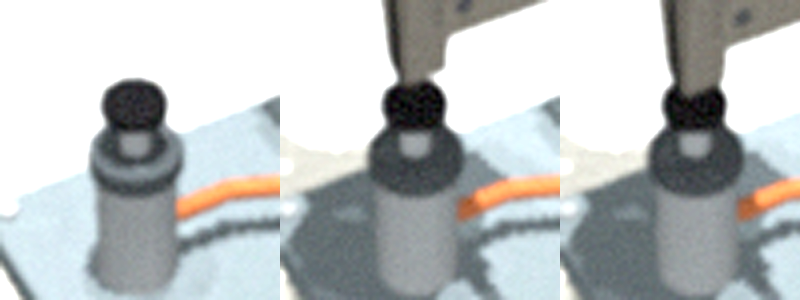

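Run:
```python
import cv2,numpy as np
g=lambda i:(255*(i/255.)**.4).astype(np.uint8)
z=lambda n,r,c:cv2.resize(g(cv2.imread('pics/'+n)[r:r+75,c:c+75] if n[0]=='s' else cv2.imread('pics/'+n)[r:r+150,c:c+150]),(400,400))
cv2.imwrite('pics/c4.png',np.hstack([z('s3.png',290,272),z('w3.png',200,245)]))
```

```text
(no output)
```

View pics/c4.png

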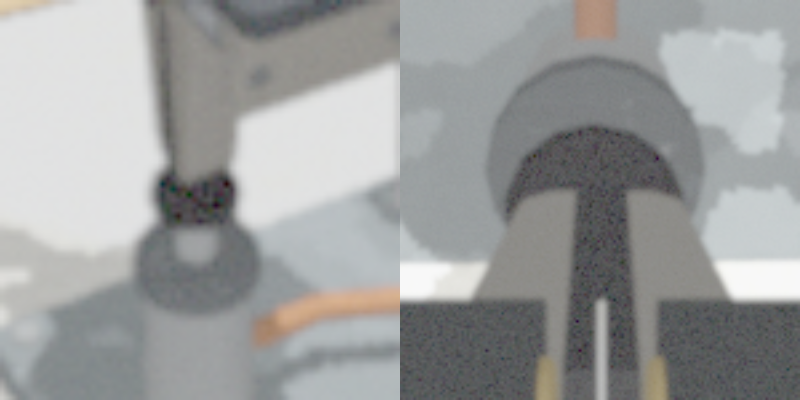

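The brightened crops show the grey fingertips ending right at the cap's upper surface (side row ~323). The cap's lower edge hasn't moved (row ~332). I'll keep going down in small steps and watch the force.

jog_arm([
  {"dr": [0, 0, 0], "linear": [0, 0, -0.06], "fingers": 0},
  {"dr": [0, 0, 0], "linear": [0, 0, 0], "fingers": 0},
])

```text
clock: 4.6
tcp_pos: [0.4907, -0.2716, 0.1007]
orientation: [-180.0, 0.0, 10.5]
contact_force: [-0.6, -0.4, 0.1]
finger_gap: 0.004
grasp_force: 0.0
```

jog_arm([
  {"dr": [0, 0, 0], "linear": [0, 0, -0.06], "fingers": 0},
  {"dr": [0, 0, 0], "linear": [0, 0, 0], "fingers": 0},
])

```text
clock: 4.85
tcp_pos: [0.4907, -0.2716, 0.0971]
orientation: [-180.0, 0.0, 10.5]
contact_force: [-0.1, 0.3, -0.9]
finger_gap: 0.005
grasp_force: 0.0
```

Run:
```python
from h import *
s=shot('side','s4.png');shot('wrist','w4.png');a=shot('scene','sc4.png')
print(ctrl.hold_point_z,[ctrl.find_in(c,'wide_plunger_top')[:2] for c in('side','wrist','scene')])
o=ctrl.observe();print(o['tcp_pos'],o['contact_force'],proj(ctrl.camera_params('scene'),[o['tcp_pos'],[.4901,-.2718,.123]]))
g=lambda i:cv2.resize((255*(i/255.)**.4).astype(np.uint8),(260,400))
cv2.imwrite('pics/c5.png',np.hstack([g(s[290:370,282:334,::-1]),g(cv2.imread('pics/w4.png')[190:340,271:369]),g(a[120:200,265:317,::-1])]))
```

```text
-0.0187 [[{'position': [311.5, 329.8], 'confidence': 0.74}], [{'position': [313.8, 262.8], 'confidence': 0.57}], []]
[ 0.49105702 -0.27186746  0.09762405] [0.33936502 0.31231216 0.53410127] [[292.51045435 161.71966366]
 [292.24304313 155.32715744]]
```

View pics/c5.png

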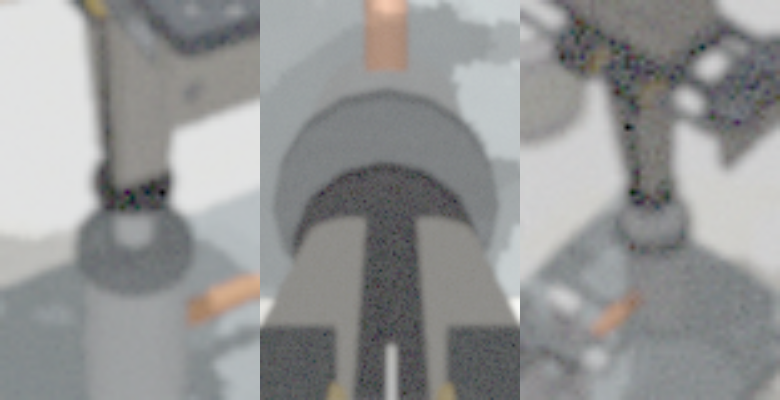

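The side crop shows the grey tips now at row 327, still over the cap's top face. The cap's lower edge is unmoved at row 332 and the force is zero, so the tips seem to sit higher than the TCP reading. I'll continue in small steps.

jog_arm([
  {"dr": [0, 0, 0], "linear": [0, 0, -0.06], "fingers": 0},
  {"dr": [0, 0, 0], "linear": [0, 0, 0], "fingers": 0},
])

```text
clock: 5.4
tcp_pos: [0.4908, -0.2717, 0.0935]
orientation: [-180.0, 0.0, 10.5]
contact_force: [-0.4, 1.4, 0.9]
finger_gap: 0.007
grasp_force: 0.0
```

jog_arm([
  {"dr": [0, 0, 0], "linear": [0, 0, -0.06], "fingers": 0},
  {"dr": [0, 0, 0], "linear": [0, 0, 0], "fingers": 0},
])

```text
clock: 5.65
tcp_pos: [0.491, -0.2718, 0.0905]
orientation: [180.0, -0.0, 10.5]
contact_force: [-1.3, 0.8, 4.0]
finger_gap: -0.001
grasp_force: 2.0
```

Contact: the force reads 4 N at TCP z = 0.0905, which is the spring preload. Full stroke should be near z ≈ 0.076.

jog_arm([
  {"dr": [0, 0, 0], "linear": [0, 0, -0.08], "fingers": 0},
  {"dr": [0, 0, 0], "linear": [0, 0, -0.06], "fingers": 0},
  {"dr": [0, 0, 0], "linear": [0, 0, 0], "fingers": 0},
])

```text
clock: 6.02
tcp_pos: [0.4912, -0.272, 0.0823]
orientation: [180.0, -0.0, 10.5]
contact_force: [-2.7, 1.2, 7.2]
finger_gap: 0.003
grasp_force: 3.4
```

jog_arm([
  {"dr": [0, 0, 0], "linear": [0, 0, -0.07], "fingers": 0},
  {"dr": [0, 0, 0], "linear": [0, 0, 0], "fingers": 0},
])

```text
clock: 6.28
tcp_pos: [0.4912, -0.272, 0.0783]
orientation: [180.0, -0.0, 10.5]
contact_force: [-3.2, 1.0, 8.2]
finger_gap: 0.005
grasp_force: 4.1
```

jog_arm([
  {"dr": [0, 0, 0], "linear": [0, 0, -0.06], "fingers": 0},
  {"dr": [0, 0, 0], "linear": [0, 0, 0], "fingers": 0},
  {"dr": [0, 0, 0], "linear": [0, 0, 0], "fingers": 0},
])

```text
clock: 6.65
tcp_pos: [0.4913, -0.272, 0.0771]
orientation: [180.0, -0.0, 10.5]
contact_force: [-7.6, 5.3, 20.9]
finger_gap: 0.005
grasp_force: 10.7
```

jog_arm([
  {"dr": [0, 0, 0], "linear": [0, 0, -0.05], "fingers": 0},
  {"dr": [0, 0, 0], "linear": [0, 0, 0], "fingers": 0},
  {"dr": [0, 0, 0], "linear": [0, 0, 0], "fingers": 0},
])

```text
clock: 7.02
tcp_pos: [0.4914, -0.2721, 0.077]
orientation: [180.0, 0.0, 10.6]
contact_force: [-13.9, 10.5, 39.1]
finger_gap: 0.006
grasp_force: 19.2
```

The plunger is at its hard stop (39 N, no further travel), so it is fully down. The shut tips sit about 30 mm behind the nominal TCP, and I'll allow for that in the grasp. Next: lift, turn and move over the handle.

jog_arm([
  {"dr": [0, 0, 0], "linear": [0, 0, 0.5], "fingers": 0},
  {"dr": [0, 0, 0], "linear": [0, 0, 0.8], "fingers": 0},
  {"dr": [0, 0, 0], "linear": [0, 0, 0.9], "fingers": 0},
  {"dr": [0, 0, 0], "linear": [0, 0, 0.9], "fingers": 0},
  {"dr": [0, 0, 1], "linear": [0, 0, 0], "fingers": 1},
  {"dr": [0, 0, 1], "linear": [0, 0, 0], "fingers": 1},
  {"dr": [0, 0, 1], "linear": [0, 0, 0], "fingers": 1},
  {"dr": [0, 0, 1], "linear": [0, 0, 0], "fingers": 1},
  {"dr": [0, 0, 1], "linear": [0, 0, 0], "fingers": 1},
  {"dr": [0, 0, 1], "linear": [0, 0, 0], "fingers": 1},
])

```text
clock: 8.28
tcp_pos: [0.491, -0.2718, 0.2563]
orientation: [-180.0, -0.0, 46.7]
contact_force: [0.6, 0.0, -0.5]
finger_gap: 0.636
grasp_force: 0.0
```

jog_arm([
  {"dr": [0, 0, 1], "linear": [0.2, 0, 0], "fingers": 1},
  {"dr": [0, 0, 1], "linear": [0.2, 0, 0], "fingers": 1},
  {"dr": [0, 0, 1], "linear": [0.2, 0, 0], "fingers": 1},
  {"dr": [0, 0, 1], "linear": [0.2, 0, 0], "fingers": 1},
  {"dr": [0, 0, 1], "linear": [0.2, 0, 0], "fingers": 1},
  {"dr": [0, 0, 1], "linear": [0.2, 0, 0], "fingers": 1},
  {"dr": [0, 0, 1], "linear": [0.2, 0, 0], "fingers": 1},
  {"dr": [0, 0, 1], "linear": [0.2, 0, 0], "fingers": 1},
  {"dr": [0, 0, 1], "linear": [0.4, 0.03, 0], "fingers": 1},
  {"dr": [0, 0, 0], "linear": [0, 0, 0], "fingers": 1},
])

```text
clock: 9.52
tcp_pos: [0.6116, -0.2697, 0.2557]
orientation: [-180.0, -0.1, 100.5]
contact_force: [-0.6, -0.4, 0.4]
finger_gap: 0.997
grasp_force: 0.0
```

Run:
```python
from h import *
o=ctrl.observe();print(o['tcp_pos'],o['orientation'],o['finger_gap'])
im=shot('wrist','w6.png');p=ctrl.camera_params('wrist')
print(proj(p,[[.6118,-.2697,.203],[.6118,-.2697,.214],o['tcp_pos']]));print(ctrl.find_in('wrist','wide_handle')[:1])
s=shot('side','s6.png')
c=np.hstack([cv2.resize(im[:,:,::-1],(440,330)),cv2.resize(s[180:400,240:460,::-1],(330,330))]);cv2.imwrite('pics/c6.png',c)
```

```text
[ 0.61156094 -0.26969196  0.25567036] [-1.79954263e+02 -5.16754195e-02  1.00510838e+02] 0.9972219087897738
[[322.46224346 244.3359908 ]
 [322.53219483 248.92302057]
 [322.39508009 270.44543196]]
[{'position': [323.3, 233.7], 'confidence': 0.65}]
```

View pics/c6.png

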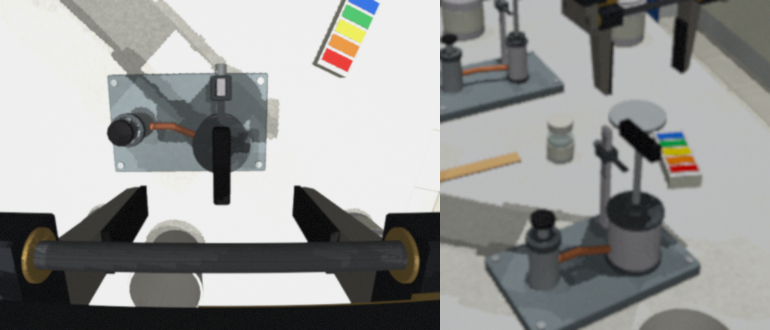

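The plunger cap has come back up. The bar is centred between the open fingers at column ~323 and about 3 mm further towards +y than I'd estimated. The side view confirms the real tips are ~28 mm above the nominal TCP. Next I descend with the tips ~20 mm below the bar centre and close.

jog_arm([
  {"dr": [0, 0, 0], "linear": [0, 0.05, -0.5], "fingers": 1},
  {"dr": [0, 0, 0], "linear": [0, 0, -0.6], "fingers": 1},
  {"dr": [0, 0, 0], "linear": [0, 0, -0.4], "fingers": 1},
  {"dr": [0, 0, 0], "linear": [0, 0, -0.23], "fingers": 1},
  {"dr": [0, 0, 0], "linear": [0, 0, 0], "fingers": 0},
  {"dr": [0, 0, 0], "linear": [0, 0, 0], "fingers": 0},
  {"dr": [0, 0, 0], "linear": [0, 0, 0], "fingers": 0},
  {"dr": [0, 0, 0], "linear": [0, 0, 0], "fingers": 0},
  {"dr": [0, 0, 0], "linear": [0, 0, 0], "fingers": 0},
  {"dr": [0, 0, 0], "linear": [0, 0, 0], "fingers": 0},
], force=45)

```text
clock: 10.92
tcp_pos: [0.611, -0.267, 0.1533]
orientation: [180.0, 0.0, 100.5]
contact_force: [-0.1, -0.4, 0.6]
finger_gap: 0.37
grasp_force: 0.0
```

jog_arm([
  {"dr": [0, 0, 0], "linear": [0, 0, 0], "fingers": 0},
  {"dr": [0, 0, 0], "linear": [0, 0, 0], "fingers": 0},
  {"dr": [0, 0, 0], "linear": [0, 0, 0], "fingers": 0},
  {"dr": [0, 0, 0], "linear": [0, 0, 0], "fingers": 0},
  {"dr": [0, 0, 0], "linear": [0, 0, 0], "fingers": 0},
])

```text
clock: 11.55
tcp_pos: [0.6123, -0.2668, 0.1533]
orientation: [179.8, 0.0, 100.5]
contact_force: [5.2, 1.2, -2.3]
finger_gap: 0.168
grasp_force: 45.0
```

Run:
```python
from h import *
for c in('side','scene'):
    shot(c,c+'7.png');print(c,[(t,ctrl.find_in(c,t)[:2]) for t in('wide_pointer_tip','wide_collar','wide_handle')])
s=cv2.imread('pics/side7.png');a=cv2.imread('pics/scene7.png')
g=lambda i:cv2.resize((255*(i/255.)**.5).astype(np.uint8),(400,500),interpolation=cv2.INTER_CUBIC)
cv2.imwrite('pics/c7.png',np.hstack([g(s[250:350,325:405]),g(a[135:235,225:305])]))
```

```text
side [('wide_pointer_tip', [{'position': [353.6, 282.3], 'confidence': 0.61}]), ('wide_collar', [{'position': [373.3, 292.6], 'confidence': 0.96}]), ('wide_handle', [{'position': [375.5, 291.5], 'confidence': 0.84}, {'position': [253.1, 294.3], 'confidence': 0.55}])]
scene [('wide_pointer_tip', [{'position': [296.0, 155.0], 'confidence': 0.52}]), ('wide_collar', [{'position': [253.1, 169.8], 'confidence': 0.57}]), ('wide_handle', [{'position': [254.2, 173.4], 'confidence': 0.79}, {'position': [276.4, 196.7], 'confidence': 0.31}])]
```

View pics/c7.png

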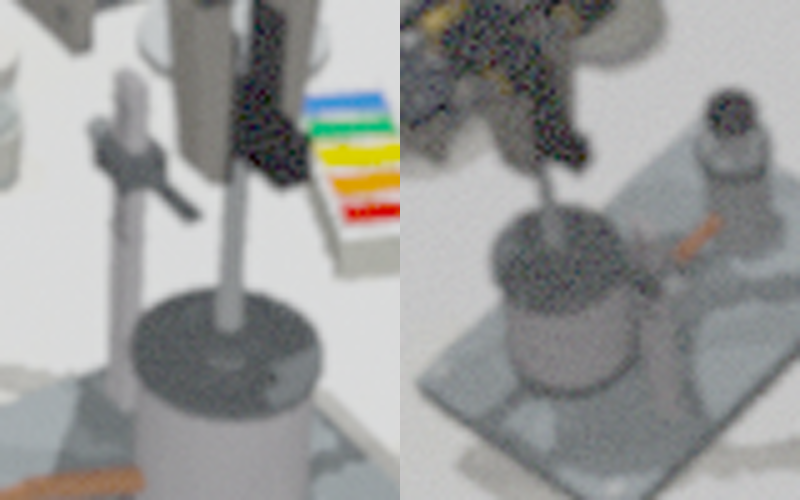

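Grip is on the bar: 45 N at a 15.5 mm opening. In the side view the pointer arm runs from its clamp at (352,283) to its tip at about (364.5,292.8).

Run:
```python
from h import *
d=ctrl.camera_params('side');s=ctrl.camera_params('scene')
rod=np.array([.6118,-.2690]);n=np.array([-np.sin(.183),np.cos(.183)])
for b in(.022,.024,.026):
  t=rod+n*b
  Z=np.arange(.13,.175,.0005);P=proj(d,[[*t,z] for z in Z]);i=np.argmin(abs(P[:,1]-292.8));print(b,Z[i],P[i],proj(s,[*t,Z[i]]))
t=rod+n*.07;print('post top',proj(d,[*t,.18]),proj(s,[*t,.18]),'clamp?',[(z,proj(d,[*t,z])[0].round(1)) for z in(.14,.15,.16)])
print('collar rest',proj(d,[*rod,.108]),'dz px',proj(d,[*rod,.148]))
```

```text
0.022 0.14600000000000002 [365.62439548 292.72042276] [[261.76967266 177.75855189]]
0.024 0.14450000000000002 [364.99795788 292.80215838] [[262.40491029 178.50863826]]
0.026 0.14300000000000002 [364.37465464 292.88348559] [[263.03973108 179.25823109]]
post top [[352.30734609 264.91394824]] [[274.63188556 178.43405333]] clamp? [(0.14, array([351.8, 282.1])), (0.15, array([351.9, 277.9])), (0.16, array([352. , 273.6]))]
collar rest [[371.38195333 315.42677014]] dz px [[372.36257105 298.22164029]]
```

jog_arm([
  {"dr": [0, 0, 0], "linear": [0, 0, 0.1], "fingers": 0},
  {"dr": [0, 0, 0], "linear": [0, 0, 0.1], "fingers": 0},
  {"dr": [0, 0, 0], "linear": [0, 0, 0.1], "fingers": 0},
  {"dr": [0, 0, 0], "linear": [0, 0, 0.1], "fingers": 0},
  {"dr": [0, 0, 0], "linear": [0, 0, 0.1], "fingers": 0},
  {"dr": [0, 0, 0], "linear": [0, 0, 0.1], "fingers": 0},
  {"dr": [0, 0, 0], "linear": [0, 0, 0], "fingers": 0},
  {"dr": [0, 0, 0], "linear": [0, 0, 0], "fingers": 0},
])

```text
clock: 12.95
tcp_pos: [0.6122, -0.2667, 0.1869]
orientation: [179.9, -0.0, 100.5]
contact_force: [8.2, -1.6, -10.8]
finger_gap: 0.17
grasp_force: 45.0
```

Run:
```python
from h import *
s=shot('side','side8.png')[:,:,::-1];print([(t,ctrl.find_in('side',t)[:1]) for t in('wide_pointer_tip','wide_collar')])
a=shot('scene','scene8.png')[:,:,::-1]
g=lambda i:cv2.resize((255*(i/255.)**.5).astype(np.uint8),(400,500),interpolation=cv2.INTER_CUBIC)
cv2.imwrite('pics/c8.png',np.hstack([g(s[255:330,335:395]),g(a[145:220,235:295])]))
d=ctrl.camera_params('side');rod=[.6118,-.269]
for z in(.143,.1445,.147):print(z,proj(d,[*rod,z]),proj(d,[*rod,z-.003]))
```

```text
[('wide_pointer_tip', [{'position': [353.4, 283.4], 'confidence': 0.71}]), ('wide_collar', [{'position': [370.4, 275.2], 'confidence': 0.55}])]
0.143 [[372.23758681 300.41418408]] [[372.16293232 301.72386087]]
0.1445 [[372.27500838 299.75770375]] [[372.20022817 301.06956887]]
0.147 [[372.33751797 298.6611278 ]] [[372.26252752 299.97665242]]
```

View pics/c8.png

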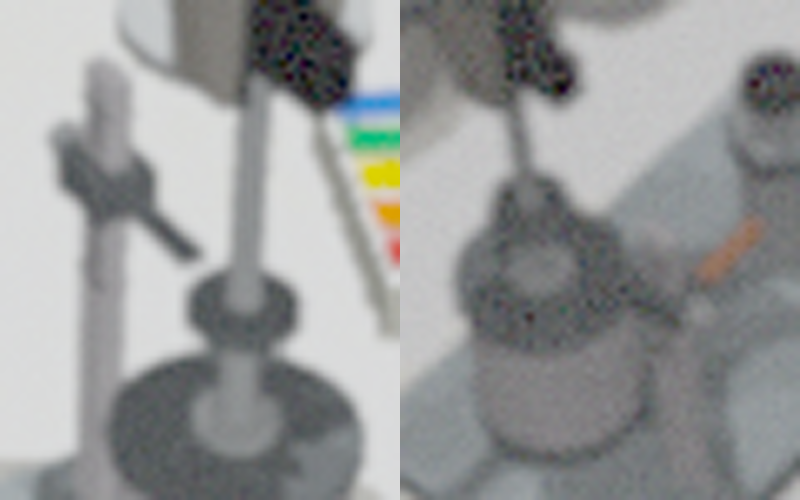

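The collar centre is at side (371.4,300.6), so z ≈ 0.142, matching the 33.6 mm lift. The pointer tip is at (364.5,292.8), so z ≈ 0.1425–0.1445. I'll go up 1 mm and settle.

jog_arm([
  {"dr": [0, 0, 0], "linear": [0, 0, 0.02], "fingers": 0},
  {"dr": [0, 0, 0], "linear": [0, 0, 0], "fingers": 0},
  {"dr": [0, 0, 0], "linear": [0, 0, 0], "fingers": 0},
  {"dr": [0, 0, 0], "linear": [0, 0, 0], "fingers": 0},
  {"dr": [0, 0, 0], "linear": [0, 0, 0], "fingers": 0},
])

```text
clock: 13.78
tcp_pos: [0.6122, -0.2667, 0.1879]
orientation: [179.9, -0.0, 100.5]
contact_force: [9.3, -2.2, -11.5]
finger_gap: 0.169
grasp_force: 45.0
```

```bash
python3 -c "
from plant import ctrl
o=ctrl.observe();print(o['tcp_pos'],o['contact_force'],o['grasp_force'],o['finger_gap'])
if o['grasp_force']>20 and o['contact_force'][2]<-5: print(ctrl.close_job())"
```

```text
[ 0.61217722 -0.26671368  0.18789942] [  9.26745096  -2.24194629 -11.45816475] 44.988001585006714 0.1688151445321325
the job is handed in; nothing more can be done
None
```

I handed the job in with no pass/fail result returned: the bleed plunger was pressed to its stop and came back up, and the gripper is holding the wide pump's T-handle at 45 N with the rod drawn about 35 mm and the collar level with the pointer to within an estimated 2 mm.

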